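# Gauge the spare post sleeve

### The arm

A 7-joint arm with a two-finger parallel gripper is mounted at the origin on the work surface. World frame = base frame: x ahead of the robot, y to its left, z up, the work surface at z = 0. Lengths are in m, angles in rad, forces in N, time in s.
With the tool pointing down it reaches from about 0.425 to 1.025 m from the base axis. Payload 9.4 kg.
Tool frame: the origin (TCP) lies on the centre line of the jaws, within the pads' length; the fingertips stand 14 mm ahead of it and the grasp point (between the pads) lies 5 mm behind it (manip.nose_length is the distance from the TCP to the fingertips, in m); z points along the fingers, y is the direction in which the jaws open and shut (so a half turn about z gives the same grasp; the last joint's range is limited). The gripper opens to 85 mm and grips with 20 to 120 N. Pads are 22 mm wide; open, the fingers measure 114 mm over their backs; the gripper's body (76 mm by 85 mm) begins 54 mm behind the grasp point. The pads swing forward as they close: fully open they stand 13 mm farther back than shut.
Start: joints at [-1.27, 0.599, -0.003, 1.599, 0.002, 0.943, -0.08], TCP at [0.267, 0.674, 0.245] pointing down, gripper open.
Joint ranges: [-2.57, 2.57], [-0.35, 1.97], [-1.29, 1.29], [0.11, 2.56], [-1.05, 4.19], [0.11, 1.86], [-2.63, 2.63]. Speed limits (rad/s): [2.22, 2.22, 3.01, 3.01, 3.14, 3.14, 3.14].

### API

Orientations are given as a unit quaternion [w, x, y, z].
In Python, from plant import manip gives the robot as it stands. The module is installed in compiled form; this text tells all that it offers.
- The arm moves only by the tool drive_tool, never from a script. Its arguments are lists of equal length, an entry for each row: "dp": the shift along the tool's x, y, z in cm, a list of three; "rot": the turn, a rotation vector about the tool's x, y, z in degrees, a list of three. In form: {"dp": [[dx, dy, dz], ...], "rot": [[ax, ay, az], ...]}. A call has 1 to 12 rows; each row is the pose to reach, as a shift and turn from the pose commanded when the call began, along the tool's axes at that moment; what a row does not reach only later rows make up. A row lasts 1/12 s, in which the tool goes at most 41.7 mm and 7.16 degrees, less where a joint would pass 70% of its speed; a pose out of reach is approached as far as the arm can. A call with a gripper value outside its range is refused whole. "jaw" is the opening, from -1 (shut) to 1 (fully open), set as the call begins (left out, the last holds). The fingers move at their own pace and stop on an object; "squeeze" is the grip in N (left out, the last holds). Time passes only in rows, so rows that repeat a pose let the fingers close. It gives the time, the measured TCP pose, the force and the opening at its end, in the units of the state.
- manip.state(): the state, without advancing time (a new reading comes with each control period).
- manip.read_camera(name): name is "scene" or "top" or "wrist"; returns a dict with "color" (480x640x3 uint8, red, green, blue), "fx", "fy", "cx", "cy" (pixels), "R" (3x3) and "t" (3): a world point X has camera coordinates R X + t. Camera axes: x right, y down, z forward; pixel columns grow to the right and rows downward; lengths in m; the calibration is good to about 2 mm. A picture is of the moment at which its call begins. There is no depth.
- manip.job_done(): hands the job in, once; it reports no verdict.
The state is a dict: "time_s": time; "joint_pos": joint angles; "dq": joint speeds; "effort": joint torques, N m; "tool_pos": TCP position; "ee_rot": TCP orientation; "force": force on the tool from outside, world axes, zero at the start; "torque": the same for the moment, N m; "finger_gap": opening from 0.0 (shut) to 1.0 (fully open).
Only numpy, scipy, OpenCV 4.12 (cv2) and the standard library are available. Lean on these libraries where they do the work, as an engineer would, in place of code of your own. Each camera call takes 0.05 s, during which the arm holds its last target. There are 200 camera calls.

### The job

Roll the tambour cover of the desk cabinet fully open, take out the round hollow sleeve and stand it upright on the bed of the bench caliper, well between the open jaws, and let go of it. Then close the sliding jaw (its slide has a black thumb tab) until both jaws just touch the sleeve, gently, so that the jaw never rocks out of square. Leave the cover open, and the other two parts in the cabinet and the stapler where they are.

Things in the scene. Friction and masses are not known exactly. Their poses are not given: they have to be found in the camera images.
- cabinet: Fixed half-round desk cabinet, 330 (x) x 334 (y) x 167 mm. Origin: centre of its underside; x points to its back, z up. Front wall 60 mm high, inner floor at z = 5 mm. Three parts stand on the floor in a row: x = -70 mm, y = -80, 0, 80 mm, in any order. A fixed hood covers the back half. The cover turns about the y line through the origin.
- cover (a joint): Angle (rad) to which the tambour cover is rolled open: 0 shut (starts at 0 to 0.25), 1.1 fully open, at its stop. It rolls up and back about the cabinet's y axis and stays where it is left; the bar takes about 3 to 5 N along its arc. Open, its edge is above the cabinet's origin and the front half is open from above.
- cover_bar (a point): Middle of the cover's round steel handle bar: 12 mm thick, 120 mm long along the cabinet's y, 30 mm off the cover's face, on a post at each end. It circles the cabinet's axis (y line through its origin) at radius 188 mm: shut, it is 110 mm high and 152 mm in front of the origin; fully open, 186 mm high and 30 mm behind it.
- sleeve_mid (a point): Centre (half-way up) of the round hollow aluminium sleeve: 40 mm outside diameter, 31 mm bore, 90 mm tall, standing upright, about 0.2 to 0.4 kg. The other two parts in the cabinet have the same height and material: a square post 38 x 38 mm and a solid round rod 27 mm thick.
- gauge: Bench caliper fixed flat on the desk. Steel bed 150 (x) x 230 (y) mm, 8 mm thick. Origin: centre of its underside, z up. Beam along y at x = 56 mm, top 38 mm high. Both jaws are bars from the beam to x = -55 mm, 9 to 45 mm high; the fixed jaw's face is at y = -75 mm, looking to +y. Good place for the sleeve's centre: x = 0, y = -45 to -30 mm.
- fixed_face (a point): A point on the fixed jaw's measuring face, in the caliper's x = 0, 27 mm above the desk; axes as the caliper's.
- slide (a joint): Opening between the jaws in m: 0 with the jaws shut, up to 0.13; it starts between 0.095 and 0.125 and reads 0.040 with the jaws on the sleeve. The slide moves along the caliper's y axis (towards -y to close), with about 5 N of friction, and stays where it is left.
- tab (a point): Black thumb tab on top of the slide, rigid with it: an upright block 28 (x) x 14 (y) mm, from 49 to 88 mm above the desk. This point is on its vertical mid-line, 75 mm above the desk, at the caliper's x = 56 mm, 28 mm to +y of the sliding jaw's face.
- jaw (a joint): Rock (rad) of the sliding jaw about the vertical pin that joins it to the slide, at the caliper's x = 45 mm; 0 is square. A spring of 8 N m/rad holds it square: pushing by the jaw's far end, or pressing it on the sleeve with more than about 8 N, rocks it 0.05 or more.
- jaw_face (a point): A point on the sliding jaw's measuring face, at the caliper's x = 0, 27 mm above the desk; the face looks to -y. Axes as the caliper's while the jaw is square.
- square_post: Square aluminium post, 38 x 38 x 90 mm, standing in the cabinet; origin at the centre of its underside. To be left standing there.
- rod: Solid round aluminium rod, 27 mm thick, 90 mm tall, standing in the cabinet; origin at the centre of its underside. To be left standing there.
- stapler: Desk stapler, 130 x 30 x 51 mm, on the desk between the cabinet and the caliper, bystander; origin under its centre.

How it is judged:
By the outcome, as a careful person would: the job done as asked, in the order asked, and still so for the second after the job is handed in, with the robot touching nothing.
It also fails if it takes over 67 s, if anything falls off the work surface, if the arm or the gripper's body presses on something with over 40 N, if the wrist force passes 120 N, or if a joint passes its speed limit or range.

## Working session

There is one attempt and no reset: what is moved stays moved. The work goes in short steps, Python scripts to look and compute and a tool call to move; the robot and the scene stay as the last step left them, time stands still between calls to the robot, and variables do not carry over. Pictures are saved under pics/ and viewed, about 8 in all and at most 12, crops included, and the job is handed in when it is done.

Besides the shell and the picture viewer there is one more tool, called after ">>>" as name(argument=value, ...) on one line, values as JSON. drive_tool: Moves the arm, as the interface text tells. Its arguments: {"type":"object","properties":{"dp":{"type":"array","items":{"type":"array","items":{"type":"number"}}},"rot":{"type":"array","items":{"type":"array","items":{"type":"number"}}},"jaw":{"type":"number"},"squeeze":{"type":"number"}},"required":["dp","rot"]}

```bash
mkdir -p pics; cat > h.py <<'E'
from plant import manip
import numpy as np, cv2, json
def snap(cam,name):
    d=manip.read_camera(cam); cv2.imwrite(f'pics/{name}.png',cv2.cvtColor(d['color'],cv2.COLOR_RGB2BGR))
    np.savez(f'pics/{name}.npz',**{k:np.array(d[k]) for k in('fx','fy','cx','cy','R','t')}); return d
def load(name): return dict(np.load(f'pics/{name}.npz'))
def ray(d,u,v):
    r=np.array([(u-d['cx'])/d['fx'],(v-d['cy'])/d['fy'],1.]); R=np.array(d['R'])
    return -R.T@d['t'], R.T@r
def atz(d,u,v,z):
    o,r=ray(d,u,v); return o+r*(z-o[2])/r[2]
def proj(d,X):
    c=np.array(d['R'])@np.array(X)+d['t']; return np.array([d['fx']*c[0]/c[2]+d['cx'],d['fy']*c[1]/c[2]+d['cy']])
E
python3 - <<'E'
from h import *
snap('scene','s0');d=snap('top','t0')
print(manip.state(), manip.nose_length)
for n in('s0','t0'):
    d=load(n);print(n,-d['R'].T@d['t'],d['R'][2])
E
```

```text
{'time_s': 0.1, 'joint_pos': array([-1.26973173,  0.60000477, -0.00253512,  1.60007785,  0.00182686,
        0.94289657, -0.07981074]), 'dq': array([-0.00031067, -0.00085693,  0.00013836, -0.00127823, -0.00032299,
       -0.00134964,  0.00092983]), 'effort': array([ 5.19004127e-03, -7.77984524e+01,  1.56983994e+00, -2.58626050e+01,
        1.26064784e-02,  5.49072327e-03, -1.79945027e-05]), 'tool_pos': array([0.26728093, 0.67348765, 0.24452259]), 'ee_rot': array([-5.27199898e-05,  1.87733260e-01,  9.82219804e-01, -6.90506564e-04]), 'force': array([-0.2936565 , -0.13601418,  0.15128855]), 'torque': array([ 0.01916363, -0.0296753 , -0.0031428 ]), 'finger_gap': 0.9968037105707547} 0.014
s0 [ 0.18037591 -0.08349729  1.07630405] [ 0.348021    0.07699173 -0.93431989]
t0 [ 3.71747482e-01 -1.26687929e-03  1.27913117e+00] [ 0.13129059 -0.00966886 -0.99129677]
```

View pics/t0.png

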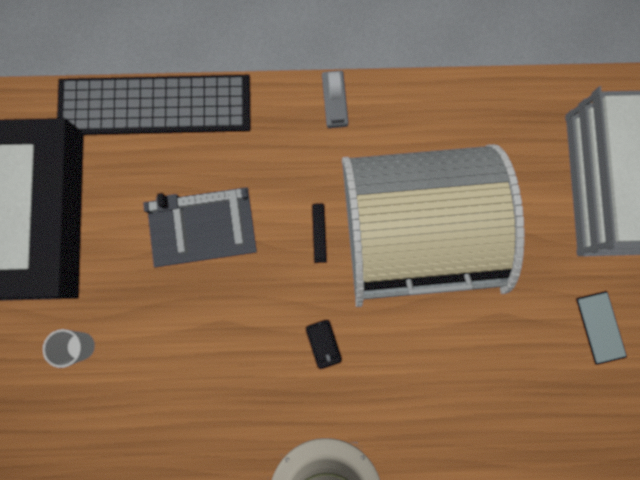

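View pics/s0.png

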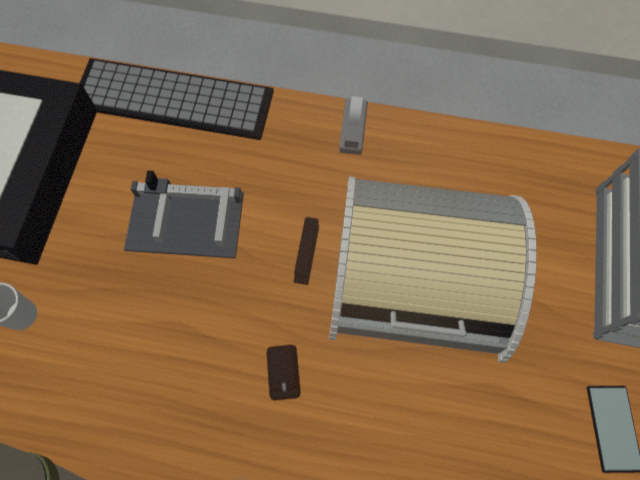

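The top view shows the caliper at about (200,230) with its tab at (163,201), the stapler at (319,232), and the cabinet at about (433,225) with its bar along (410,287)–(467,282). The scene view agrees. Next I'll look at enlarged crops to pick points.

```bash
python3 - <<'E'
from h import *
t=cv2.imread('pics/t0.png');s=cv2.imread('pics/s0.png')
c=lambda im,x,y,w,h:cv2.resize(im[y:y+h,x:x+w],(400,300),interpolation=cv2.INTER_CUBIC)
a=np.vstack([np.hstack([c(t,135,175,133,100),c(s,118,162,133,100)]),np.hstack([c(t,335,145,200,150),c(s,325,210,200,150)])])
cv2.imwrite('pics/c0.png',a)
E
```

```text
(no output)
```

View pics/c0.png

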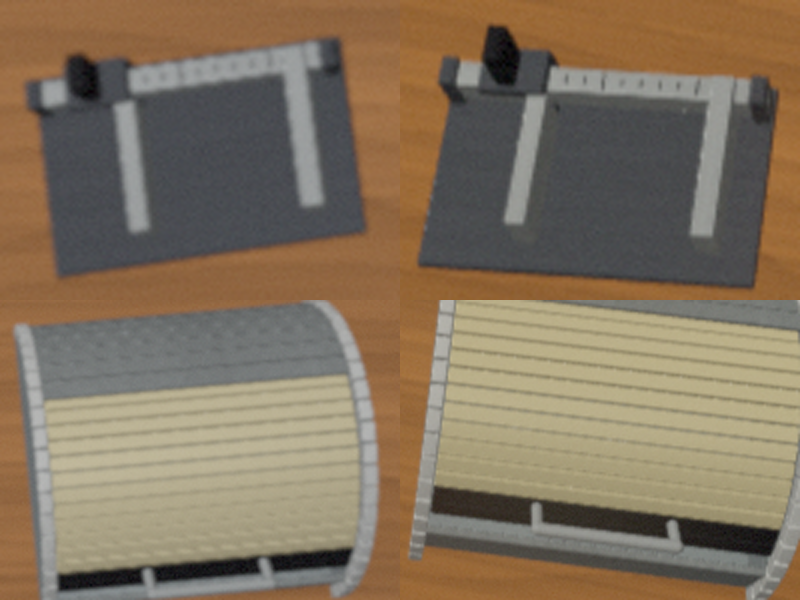

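```bash
cat > fit.py <<'E'
from h import *
from scipy.optimize import least_squares
T,S=load('t0'),load('s0')
def W(p,q):
    c,s=np.cos(p[2]),np.sin(p[2]); return np.array([p[0]+c*q[0]-s*q[1],p[1]+s*q[0]+c*q[1],q[2]])
g=[(T,155,266.8,0),(T,256.7,251.8,1),(T,235.7,243.8,2),(T,184.5,251.5,3),(S,124.6,250.1,0),(S,235.7,257.4,1),(S,214.8,240.5,2),(S,159.2,236.5,3)]
def gm(p): return [(-.075,.115,.008),(-.075,-.115,.008),(-.055,-.075,.045),(-.055,-.075+p[3],.045)]
f=lambda p:np.concatenate([proj(d,W(p,gm(p)[i]))-(u,v) for d,u,v,i in g])
r=least_squares(f,[.5,.27,0,.11]);G=r.x;print('gauge',G,np.round(r.fun,1))
b=[(T,410,291,.06),(T,469,286,-.06),(S,393.5,323,.06),(S,463.5,332.5,-.06)]
def bar(p,y,th=None):
    a=.626+(p[3] if th is None else th); return W(p,(-.188*np.cos(a),y,.188*np.sin(a)))
f=lambda p:np.concatenate([proj(d,bar(p,y))-(u,v) for d,u,v,y in b])
r=least_squares(f,[.5,-.25,0,.1]);C=r.x;print('cab',C,np.round(r.fun,1),'bar',bar(C,0))
E
python3 - <<'E'
from fit import *
for n,y in(('L',.08),('M',0),('R',-.08)): print(n,W(C,(-.07,y,.05)))
print('place',W(G,(0,-.0375,0)),'tab',W(G,(.056,-.075+G[3]+.028,.075)))
print('stapler',atz(T,319,232,.05))
# overlay
a=[]
for n,d in(('t0',T),('s0',S)):
    im=cv2.imread(f'pics/{n}.png')
    P=[W(C,(x,y,z)) for y in(-.167,.167) for x,z in[(-.165*np.cos(k),.165*np.sin(k)) for k in np.linspace(0,3.14,40)]]
    P+=[bar(C,y) for y in(-.06,0,.06)]+[W(G,q) for q in gm(G)]+[W(G,(.056,-.047+G[3],.088)),W(G,(.056,-.1,.038)),W(G,(.056,.1,.038))]
    im=cv2.resize(im,None,fx=2,fy=2)
    for p in P: cv2.circle(im,tuple(int(round(v)) for v in 2*proj(d,p)),2,(0,0,255),-1)
    a.append(im[290:730,220:1100][:440] if n=='t0' else im[290:730,220:1100])
cv2.imwrite('pics/o0.png',cv2.resize(np.vstack(a),(600,600)))
E
```

```text
gauge [0.58349088 0.26061944 0.12193705 0.11144325] [-0.7 -0.3  1.2 -0.6  0.6 -1.   0.3 -1.1 -1.1  0.3  0.   0.7 -0.3  0.5
 -0.5  0.7]
cab [ 0.56477687 -0.23162546  0.05703306  0.1072982 ] [ 1.  -0.4  1.7 -0.5 -1.3  0.2 -1.1  0.2] bar [ 0.42532545 -0.23958744  0.12583286]
L [ 0.49033051 -0.15574569  0.05      ]
M [ 0.49489068 -0.23561561  0.05      ]
R [ 0.49945086 -0.31548554  0.05      ]
place [0.58805219 0.22339788 0.        ] tab [0.63123651 0.33139576 0.075     ]
stapler [0.55613585 0.00084586 0.05      ]
```

View pics/o0.png

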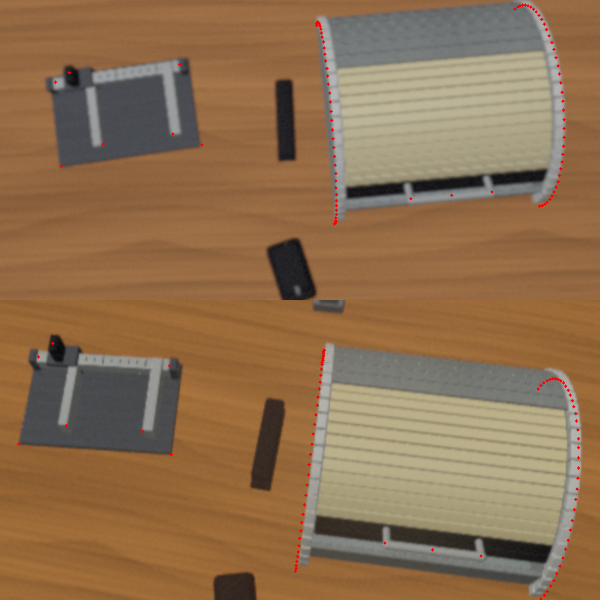

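The overlay fits to about 1 px. Next: an arc path to a point in front of the bar.

```bash
cat > rel.py <<'E'
from fit import *
from scipy.spatial.transform import Rotation as Ro
def down(b): # tool y at bearing b, z down
    y=np.array([np.cos(b),np.sin(b),0]);z=np.array([0,0,-1.]);return Ro.from_matrix(np.c_[np.cross(y,z),y,z])
def rel(targets,b,s=None):
    s=s or manip.state(); q=s['ee_rot']; R=Ro.from_quat(np.r_[q[1:],q[0]])
    print('pos',np.round(s['tool_pos'],4),'F',np.round(s['force'],1),'gap',round(s['finger_gap'],3))
    for t in targets: print(np.round(R.inv().apply(np.array(t)-s['tool_pos'])*100,1).tolist(), np.round((R.inv()*down(b)).as_rotvec(True),1).tolist(), 'w',np.round(t,3))
E
python3 - <<'E'
from rel import *
b0=bar(C,0); u=np.array([np.cos(C[2]),np.sin(C[2]),0])
rel([(.45,.35,.25),(.48,.1,.25),(.44,-.12,.25),b0-.045*u+[0,0,.12]],C[2])
E
```

```text
gauge [0.58349088 0.26061944 0.12193705 0.11144325] [-0.7 -0.3  1.2 -0.6  0.6 -1.   0.3 -1.1 -1.1  0.3  0.   0.7 -0.3  0.5
 -0.5  0.7]
cab [ 0.56477687 -0.23162546  0.05703306  0.1072982 ] [ 1.  -0.4  1.7 -0.5 -1.3  0.2 -1.1  0.2] bar [ 0.42532545 -0.23958744  0.12583286]
pos [0.2673 0.6735 0.2445] F [-0.3 -0.1  0.2] gap 0.997
[-28.9, -23.3, -0.5] [-0.1, 0.1, 65.1] w [0.45 0.35 0.25]
[-40.9, -45.5, -0.5] [-0.1, 0.1, 65.1] w [0.48 0.1  0.25]
[-45.3, -67.4, -0.4] [-0.1, 0.1, 65.1] w [ 0.44 -0.12  0.25]
[-44.3, -80.9, -0.0] [-0.1, 0.1, 65.1] w [ 0.38  -0.242  0.246]
```

>>> drive_tool(dp=[[-29,-23.3,-0.5],[-29,-23.3,-0.5],[-29,-23.3,-0.5],[-29,-23.3,-0.5],[-29,-23.3,-0.5],[-29,-23.3,-0.5],[-29,-23.3,-0.5],[-29,-23.3,-0.5],[-29,-23.3,-0.5],[-41,-45.5,-0.5],[-41,-45.5,-0.5],[-41,-45.5,-0.5]], rot=[[0,0,65],[0,0,65],[0,0,65],[0,0,65],[0,0,65],[0,0,65],[0,0,65],[0,0,65],[0,0,65],[0,0,65],[0,0,65],[0,0,65]], jaw=-1, squeeze=30)

```text
time_s: 1.1
tool_pos: [0.4656, 0.2243, 0.25]
ee_rot: [0.0, 0.686, 0.728, -0.0]
force: [1.3, -1.1, -1.0]
finger_gap: 0.002
```

```bash
sed -i 's/;print(.gauge.*$//; s/;print(.cab.*$//' fit.py; python3 - <<'E'
from rel import *
b0=bar(C,0); u=np.array([np.cos(C[2]),np.sin(C[2]),0])
rel([(.48,.1,.25),(.44,-.12,.25),b0-.045*u+[0,0,.12]],C[2]);print(manip.state()['joint_pos'])
E
```

```text
pos [0.4656 0.2243 0.25  ] F [ 1.3 -1.1 -1. ] gap 0.002
[-12.5, 0.7, 0.0] [-0.0, 0.0, 0.1] w [0.48 0.1  0.25]
[-34.2, -4.6, 0.0] [-0.0, 0.0, 0.1] w [ 0.44 -0.12  0.25]
[-46.1, -11.2, 0.4] [-0.0, 0.0, 0.1] w [ 0.38  -0.242  0.246]
[-0.80837958  0.35737841  0.33428472  2.08134857 -0.17271404  0.72894711
 -0.30570248]
```

>>> drive_tool(dp=[[-12.5,0.7,0],[-12.5,0.7,0],[-12.5,0.7,0],[-34.2,-4.6,0],[-34.2,-4.6,0],[-34.2,-4.6,0],[-34.2,-4.6,0],[-34.2,-4.6,0],[-46.1,-11.2,0],[-46.1,-11.2,0],[-46.1,-11.2,0],[-46.1,-11.2,0]], rot=[[0,0,0],[0,0,0],[0,0,0],[0,0,0],[0,0,0],[0,0,0],[0,0,0],[0,0,0],[0,0,0],[0,0,0],[0,0,0],[0,0,0]])

```text
time_s: 2.1
tool_pos: [0.3786, -0.2438, 0.2504]
ee_rot: [0.0, 0.687, 0.726, -0.0]
force: [0.8, 0.3, 0.1]
finger_gap: 0.003
```

```bash
python3 - <<'E'
from rel import *
b0=bar(C,0); u=np.array([np.cos(C[2]),np.sin(C[2]),0])
rel([b0-.045*u+[0,0,.002]],C[2]);print(manip.state()['joint_pos'])
d=snap('wrist','w1'); im=cv2.imread('pics/w1.png')
for y in(-.06,0,.06): cv2.circle(im,tuple(int(round(v)) for v in proj(d,bar(C,y))),3,(0,0,255),-1)
cv2.imwrite('pics/w1o.png',im)
E
```

```text
pos [ 0.3786 -0.2438  0.2504] F [0.8 0.3 0.1] gap 0.003
[0.2, 0.2, 12.3] [-0.0, 0.0, -0.1] w [ 0.38  -0.242  0.128]
[ 0.10840334  0.28082311  0.42974963  2.21809725 -0.18459003  0.67512369
  0.72339682]
```

View pics/w1o.png

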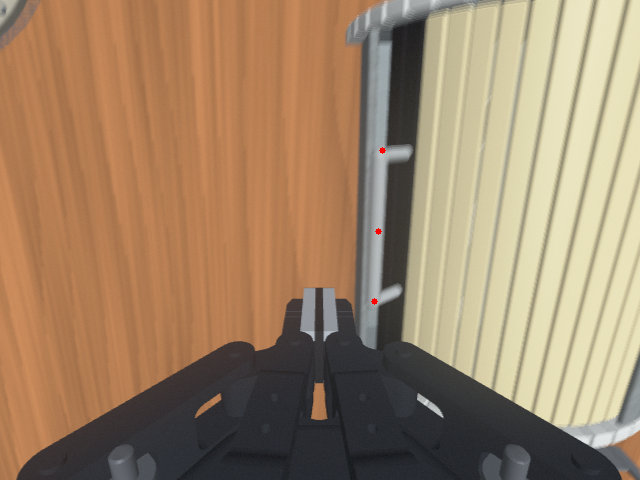

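The wrist view shows the bar between (383,151) and (375,300), within about 2 mm of the prediction. I'll go down in front of the bar, then push along the arc.

>>> drive_tool(dp=[[0,0,4],[0,0,8],[0,0,12.3],[0,0,12.3],[0,0,12.3]], rot=[[0,0,0],[0,0,0],[0,0,0],[0,0,0],[0,0,0]])

```text
time_s: 2.57
tool_pos: [0.3795, -0.2402, 0.126]
ee_rot: [-0.003, 0.686, 0.727, -0.001]
force: [0.2, 0.2, 0.6]
finger_gap: 0.003
```

```bash
python3 - <<'E'
from rel import *
u=np.array([np.cos(C[2]),np.sin(C[2]),0])
rel([bar(C,0,th)-.02*u+[0,0,.002] for th in np.r_[np.linspace(.107,1.1,18),1.12]],C[2])
E
```

```text
pos [ 0.3795 -0.2402  0.126 ] F [0.2 0.2 0.6] gap 0.003
[-0.2, 2.6, -0.2] [-0.3, -0.2, 0.0] w [ 0.405 -0.241  0.128]
[-0.2, 3.3, -1.0] [-0.3, -0.2, 0.0] w [ 0.413 -0.24   0.136]
[-0.2, 4.1, -1.7] [-0.3, -0.2, 0.0] w [ 0.421 -0.24   0.143]
[-0.2, 5.0, -2.4] [-0.3, -0.2, 0.0] w [ 0.429 -0.239  0.15 ]
[-0.2, 5.8, -3.1] [-0.3, -0.2, 0.0] w [ 0.438 -0.239  0.157]
[-0.2, 6.8, -3.7] [-0.3, -0.2, 0.0] w [ 0.447 -0.238  0.163]
[-0.2, 7.7, -4.3] [-0.3, -0.2, 0.0] w [ 0.457 -0.238  0.168]
[-0.2, 8.7, -4.7] [-0.3, -0.2, 0.0] w [ 0.467 -0.237  0.173]
[-0.2, 9.7, -5.2] [-0.3, -0.2, 0.0] w [ 0.477 -0.237  0.177]
[-0.2, 10.7, -5.5] [-0.3, -0.2, 0.0] w [ 0.487 -0.236  0.181]
[-0.2, 11.8, -5.9] [-0.3, -0.2, 0.0] w [ 0.498 -0.235  0.184]
[-0.2, 12.9, -6.1] [-0.3, -0.2, 0.0] w [ 0.508 -0.235  0.186]
[-0.2, 13.9, -6.3] [-0.3, -0.2, 0.0] w [ 0.519 -0.234  0.188]
[-0.2, 15.0, -6.4] [-0.3, -0.2, 0.0] w [ 0.53  -0.234  0.189]
[-0.2, 16.1, -6.5] [-0.3, -0.2, 0.0] w [ 0.541 -0.233  0.19 ]
[-0.2, 17.2, -6.5] [-0.3, -0.2, 0.0] w [ 0.552 -0.232  0.19 ]
[-0.2, 18.3, -6.4] [-0.3, -0.2, 0.0] w [ 0.563 -0.232  0.189]
[-0.2, 19.4, -6.3] [-0.3, -0.2, 0.0] w [ 0.574 -0.231  0.188]
[-0.2, 19.8, -6.2] [-0.3, -0.2, 0.0] w [ 0.578 -0.231  0.187]
```

>>> drive_tool(dp=[[0,1.3,0],[0,2.6,-0.2],[0,3.3,-1.0],[0,4.1,-1.7],[0,5.0,-2.4],[0,5.8,-3.1],[0,6.8,-3.7],[0,7.7,-4.3],[0,8.7,-4.8],[0,9.7,-5.2],[0,10.7,-5.5],[0,11.8,-5.9]], rot=[[0,0,0],[0,0,0],[0,0,0],[0,0,0],[0,0,0],[0,0,0],[0,0,0],[0,0,0],[0,0,0],[0,0,0],[0,0,0],[0,0,0]])

```text
time_s: 3.57
tool_pos: [0.4998, -0.2334, 0.1869]
ee_rot: [0.0, 0.686, 0.728, 0.0]
force: [-0.3, -0.3, -0.3]
finger_gap: -0.001
```

```bash
python3 - <<'E'
from rel import *
u=np.array([np.cos(C[2]),np.sin(C[2]),0])
rel([bar(C,0,th)-.02*u+[0,0,.002] for th in np.r_[np.linspace(.107,1.1,18)[12:],1.12]],C[2])
E
```

```text
pos [ 0.4998 -0.2334  0.1869] F [-0.3 -0.3 -0.3] gap -0.001
[-0.2, 1.9, -0.1] [0.0, 0.0, 0.1] w [ 0.519 -0.234  0.188]
[-0.2, 3.0, -0.3] [0.0, 0.0, 0.1] w [ 0.53  -0.234  0.189]
[-0.2, 4.1, -0.3] [0.0, 0.0, 0.1] w [ 0.541 -0.233  0.19 ]
[-0.2, 5.2, -0.3] [0.0, 0.0, 0.1] w [ 0.552 -0.232  0.19 ]
[-0.2, 6.3, -0.2] [0.0, 0.0, 0.1] w [ 0.563 -0.232  0.189]
[-0.2, 7.4, -0.1] [0.0, 0.0, 0.1] w [ 0.574 -0.231  0.188]
[-0.2, 7.8, -0.0] [0.0, 0.0, 0.1] w [ 0.578 -0.231  0.187]
```

```bash
python3 - <<'E'
from rel import *
a=snap('scene','s2');b=snap('top','t2')
x=cv2.resize(cv2.imread('pics/s2.png')[180:380,300:560],(520,400));y=cv2.resize(cv2.imread('pics/t2.png')[120:320,330:540],(280,267))
o=np.zeros((400,800,3),np.uint8);o[:,:520]=x;o[:267,520:]=y
cv2.imwrite('pics/c2.png',o)
E
```

```text
(no output)
```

View pics/c2.png

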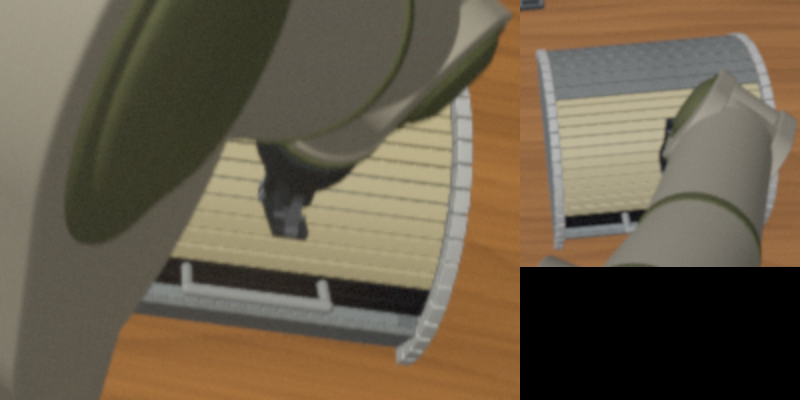

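The cover has not moved: the bar still runs from (392,325) to (465,332) and the fingertips slid over it. I'll go back, go lower and touch the bar horizontally first.

```bash
python3 - <<'E'
from rel import *
u=np.array([np.cos(C[2]),np.sin(C[2]),0]);b=bar(C,0)
rel([b-.05*u+[0,0,.08],b-.05*u+[0,0,-.012],b-.02*u+[0,0,-.012],b-.012*u+[0,0,-.01]],C[2])
E
```

```text
pos [ 0.5011 -0.2334  0.1868] F [ 0.1 -0.5 -0.5] gap 0.003
[-0.1, -12.6, -1.9] [0.1, 0.0, 0.2] w [ 0.375 -0.242  0.206]
[-0.1, -12.6, 7.3] [0.1, 0.0, 0.2] w [ 0.375 -0.242  0.114]
[-0.1, -9.6, 7.3] [0.1, 0.0, 0.2] w [ 0.405 -0.241  0.114]
[-0.1, -8.8, 7.1] [0.1, 0.0, 0.2] w [ 0.413 -0.24   0.116]
```

>>> drive_tool(dp=[[0,-3,-2],[0,-7,-2],[0,-10,-2],[0,-12.6,-1.5],[0,-12.6,2.5],[0,-12.6,6],[0,-12.6,7.3],[0,-11.6,7.3],[0,-10.6,7.3],[0,-9.6,7.3],[0,-9.2,7.3],[0,-8.8,7.1]], rot=[[0,0,0],[0,0,0],[0,0,0],[0,0,0],[0,0,0],[0,0,0],[0,0,0],[0,0,0],[0,0,0],[0,0,0],[0,0,0],[0,0,0]])

```text
time_s: 4.67
tool_pos: [0.4075, -0.2391, 0.116]
ee_rot: [-0.002, 0.687, 0.727, -0.002]
force: [-22.9, -7.0, 13.6]
finger_gap: -0.003
```

```bash
python3 - <<'E'
from rel import *
s=manip.state()
u=np.array([np.cos(C[2]),np.sin(C[2]),0])
print(manip.state()['torque'])
rel([bar(C,0,th)-.01*u+[0,0,-.006] for th in np.linspace(.107,1.1,18)],C[2])
snap('wrist','w3');d=snap('top','t3');snap('scene','s3')
E
```

```text
[-1.42078613  4.56382158 -0.06508023]
pos [ 0.4075 -0.2391  0.116 ] F [-22.9  -7.   13.6] gap -0.003
[-0.2, 0.8, -0.4] [-0.3, -0.1, -0.0] w [ 0.415 -0.24   0.12 ]
[-0.2, 1.5, -1.2] [-0.3, -0.1, -0.0] w [ 0.423 -0.24   0.128]
[-0.2, 2.3, -1.9] [-0.3, -0.1, -0.0] w [ 0.431 -0.239  0.135]
[-0.2, 3.2, -2.6] [-0.3, -0.1, -0.0] w [ 0.439 -0.239  0.142]
[-0.1, 4.0, -3.3] [-0.3, -0.1, -0.0] w [ 0.448 -0.238  0.149]
[-0.1, 5.0, -3.9] [-0.3, -0.1, -0.0] w [ 0.457 -0.238  0.155]
[-0.1, 5.9, -4.4] [-0.3, -0.1, -0.0] w [ 0.467 -0.237  0.16 ]
[-0.1, 6.9, -4.9] [-0.3, -0.1, -0.0] w [ 0.477 -0.237  0.165]
[-0.1, 7.9, -5.4] [-0.3, -0.1, -0.0] w [ 0.487 -0.236  0.169]
[-0.1, 8.9, -5.7] [-0.3, -0.1, -0.0] w [ 0.497 -0.235  0.173]
[-0.1, 10.0, -6.1] [-0.3, -0.1, -0.0] w [ 0.508 -0.235  0.176]
[-0.1, 11.1, -6.3] [-0.3, -0.1, -0.0] w [ 0.518 -0.234  0.178]
[-0.1, 12.1, -6.5] [-0.3, -0.1, -0.0] w [ 0.529 -0.234  0.18 ]
[-0.1, 13.2, -6.6] [-0.3, -0.1, -0.0] w [ 0.54  -0.233  0.181]
[-0.1, 14.3, -6.7] [-0.3, -0.1, -0.0] w [ 0.551 -0.232  0.182]
[-0.1, 15.4, -6.7] [-0.3, -0.1, -0.0] w [ 0.562 -0.232  0.182]
[-0.1, 16.5, -6.6] [-0.3, -0.1, -0.0] w [ 0.573 -0.231  0.181]
[-0.1, 17.6, -6.5] [-0.3, -0.1, -0.0] w [ 0.584 -0.231  0.18 ]
```

View pics/w3.png

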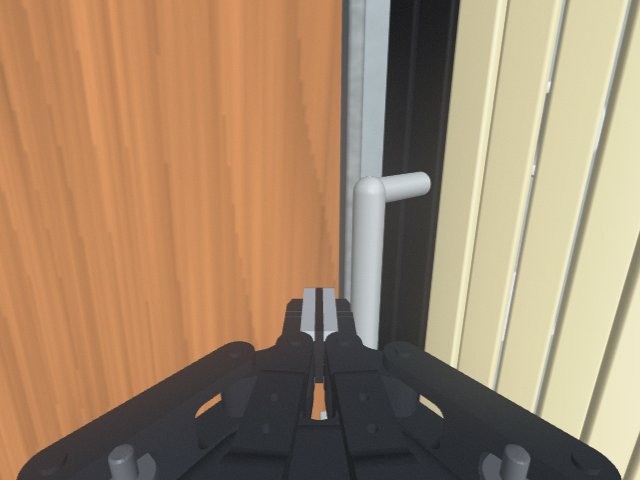

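The wrist view shows the bar's axis at column ~369 from its end at row ~188, next to the finger links. The finger backs slope, so they push the bar down. I'll refine the bar position from this view and grip it between the pads instead.

```bash
python3 - <<'E'
from rel import *
d=load('w3'); print('cam',-d['R'].T@d['t'])
for th in(.05,.08,.107,.13,.16): print(th,[np.round(proj(d,bar(C,y,th)),0).tolist() for y in(.06,.03,0)],bar(C,0,th))
u=np.array([np.cos(C[2]),np.sin(C[2]),0]);b=bar(C,0)
rel([b-.05*u+[0,0,-.012],b-.05*u+[0,0,.07],b+[0,0,.07],b+[0,0,.004]],C[2])
d1=load('w1');print([np.round(proj(d1,bar(C,y)),0) for y in(-.06,.06)])
E
```

```text
cam [ 0.40509508 -0.15889972  0.24520189]
0.05 [[344.0, 185.0], [342.0, 261.0], [340.0, 327.0]] [ 0.41835997 -0.23998513  0.11762741]
0.08 [[355.0, 187.0], [352.0, 265.0], [350.0, 333.0]] [ 0.42194841 -0.23978025  0.12197348]
0.107 [[365.0, 189.0], [362.0, 269.0], [359.0, 339.0]] [ 0.425288   -0.23958958  0.1257912 ]
0.13 [[375.0, 191.0], [371.0, 273.0], [368.0, 344.0]] [ 0.42821313 -0.23942257  0.12897112]
0.16 [[389.0, 193.0], [384.0, 278.0], [379.0, 350.0]] [ 0.43213684 -0.23919854  0.13301606]
pos [ 0.4076 -0.2391  0.1164] F [-16.8  -4.2  10.7] gap 0.0
[-0.2, -3.2, 0.3] [-0.3, -0.0, -0.0] w [ 0.375 -0.242  0.114]
[-0.1, -3.3, -7.9] [-0.3, -0.0, -0.0] w [ 0.375 -0.242  0.196]
[-0.1, 1.7, -7.9] [-0.3, -0.0, -0.0] w [ 0.425 -0.24   0.196]
[-0.1, 1.8, -1.3] [-0.3, -0.0, -0.0] w [ 0.425 -0.24   0.13 ]
[array([374., 301.]), array([382., 150.])]
```

>>> drive_tool(dp=[[0,-1.5,0.3],[0,-3.2,0.2],[0,-3.3,-4],[0,-3.3,-8],[0,-0.5,-8],[0,1.8,-8],[0,1.8,-8],[0,1.8,-5],[0,1.8,-3],[0,1.8,-1.5],[0,1.8,-1.5],[0,1.8,-1.5]], rot=[[0,0,0],[0,0,0],[0,0,0],[0,0,0],[0,0,0],[0,0,0],[0,0,0],[0,0,0],[0,0,0],[0,0,0],[0,0,0],[0,0,0]], jaw=-0.4, squeeze=20)

```text
time_s: 5.82
tool_pos: [0.4293, -0.2376, 0.1308]
ee_rot: [-0.0, 0.686, 0.728, -0.0]
force: [0.4, -0.3, 0.4]
finger_gap: 0.302
```

>>> drive_tool(dp=[[0,0,0],[0,0,0],[0,0,0],[0,0,0]], rot=[[0,0,0],[0,0,0],[0,0,0],[0,0,0]], jaw=-1)

```text
time_s: 6.15
tool_pos: [0.4268, -0.238, 0.1314]
ee_rot: [-0.001, 0.686, 0.727, -0.001]
force: [-8.6, -1.5, 2.8]
finger_gap: 0.122
```

```bash
python3 - <<'E'
from rel import *
s=manip.state();p=s['tool_pos']
print('theta x,z guess',[np.round((th,*(bar(C,0,th)-p)),4).tolist() for th in(.1,.12,.14)])
b0=bar(C,0,.12)
rel([p+bar(C,0,th)-b0 for th in np.linspace(.12,1.1,20)],C[2],s)
E
```

```text
theta x,z guess [[0.1, -0.0024, -0.0017, -0.0066], [0.12, 0.0001, -0.0015, -0.0038], [0.14, 0.0027, -0.0014, -0.0011]]
pos [ 0.4268 -0.238   0.1314] F [-8.6 -1.5  2.8] gap 0.122
[0.0, 0.0, -0.0] [-0.1, -0.0, 0.0] w [ 0.427 -0.238  0.131]
[-0.0, 0.7, -0.7] [-0.1, -0.0, 0.0] w [ 0.434 -0.238  0.138]
[-0.0, 1.4, -1.4] [-0.1, -0.0, 0.0] w [ 0.441 -0.237  0.145]
[-0.0, 2.1, -2.0] [-0.1, -0.0, 0.0] w [ 0.448 -0.237  0.151]
[-0.0, 2.9, -2.6] [-0.1, -0.0, 0.0] w [ 0.456 -0.236  0.157]
[-0.0, 3.7, -3.1] [-0.1, -0.0, 0.0] w [ 0.464 -0.236  0.162]
[-0.0, 4.5, -3.6] [-0.1, -0.0, 0.0] w [ 0.472 -0.235  0.167]
[-0.0, 5.4, -4.1] [-0.1, -0.0, 0.0] w [ 0.481 -0.235  0.172]
[-0.0, 6.3, -4.5] [-0.1, -0.0, 0.0] w [ 0.489 -0.234  0.176]
[-0.0, 7.2, -4.8] [-0.1, -0.0, 0.0] w [ 0.498 -0.234  0.18 ]
[-0.0, 8.1, -5.2] [-0.1, -0.0, 0.0] w [ 0.508 -0.233  0.183]
[-0.0, 9.0, -5.4] [-0.1, -0.0, 0.0] w [ 0.517 -0.233  0.186]
[-0.0, 10.0, -5.7] [-0.1, -0.0, 0.0] w [ 0.526 -0.232  0.188]
[-0.0, 10.9, -5.8] [-0.1, -0.0, 0.0] w [ 0.536 -0.232  0.19 ]
[-0.0, 11.9, -6.0] [-0.1, -0.0, 0.0] w [ 0.545 -0.231  0.191]
[-0.0, 12.8, -6.0] [-0.1, -0.0, 0.0] w [ 0.555 -0.231  0.192]
[-0.0, 13.8, -6.1] [-0.1, -0.0, 0.0] w [ 0.565 -0.23   0.192]
[-0.0, 14.8, -6.0] [-0.1, -0.0, 0.0] w [ 0.574 -0.23   0.192]
[-0.0, 15.7, -6.0] [-0.1, -0.0, 0.0] w [ 0.584 -0.229  0.191]
[-0.0, 16.7, -5.8] [-0.1, -0.0, 0.0] w [ 0.594 -0.228  0.19 ]
```

>>> drive_tool(dp=[[0,0.7,-0.7],[0,1.4,-1.4],[0,2.1,-2.0],[0,2.9,-2.6],[0,3.7,-3.1],[0,4.5,-3.6],[0,5.4,-4.1],[0,6.3,-4.5],[0,7.2,-4.8],[0,8.1,-5.2],[0,8.1,-5.2]], rot=[[0,0,0],[0,0,0],[0,0,0],[0,0,0],[0,0,0],[0,0,0],[0,0,0],[0,0,0],[0,0,0],[0,0,0],[0,0,0]])

```text
time_s: 7.07
tool_pos: [0.5091, -0.2339, 0.1868]
ee_rot: [0.0, 0.686, 0.727, 0.001]
force: [-13.9, 3.5, 39.6]
finger_gap: 0.124
```

```bash
python3 - <<'E'
from rel import *
s=manip.state();p=s['tool_pos']
b0=bar(C,0,.12);q=np.array([.4268,-.238,.1314])
rel([q+bar(C,0,th)-b0 for th in np.linspace(.12,1.1,20)[9:]],C[2],s)
E
```

```text
pos [ 0.5091 -0.2339  0.1868] F [-13.9   3.5  39.6] gap 0.124
[0.1, -1.1, 0.7] [0.1, -0.0, 0.0] w [ 0.498 -0.234  0.18 ]
[0.1, -0.1, 0.4] [0.1, -0.0, 0.0] w [ 0.508 -0.233  0.183]
[0.1, 0.8, 0.1] [0.1, -0.0, 0.0] w [ 0.517 -0.233  0.186]
[0.1, 1.7, -0.1] [0.1, -0.0, 0.0] w [ 0.526 -0.232  0.188]
[0.1, 2.7, -0.3] [0.1, -0.0, 0.0] w [ 0.536 -0.232  0.19 ]
[0.1, 3.6, -0.4] [0.1, -0.0, 0.0] w [ 0.545 -0.231  0.191]
[0.1, 4.6, -0.5] [0.1, -0.0, 0.0] w [ 0.555 -0.231  0.192]
[0.1, 5.6, -0.5] [0.1, -0.0, 0.0] w [ 0.565 -0.23   0.192]
[0.1, 6.5, -0.5] [0.1, -0.0, 0.0] w [ 0.574 -0.23   0.192]
[0.1, 7.5, -0.4] [0.1, -0.0, 0.0] w [ 0.584 -0.229  0.191]
[0.1, 8.5, -0.3] [0.1, -0.0, 0.0] w [ 0.594 -0.228  0.19 ]
```

>>> drive_tool(dp=[[0,0,-0.4],[0,0.8,-0.6],[0,1.7,-0.8]], rot=[[0,0,0],[0,0,0],[0,0,0]])

```text
time_s: 7.32
tool_pos: [0.5255, -0.2325, 0.1926]
ee_rot: [-0.0, 0.686, 0.727, -0.0]
force: [-7.5, 0.5, 14.9]
finger_gap: 0.122
```

```bash
python3 - <<'E'
from rel import *
snap('scene','s4')
im=cv2.imread('pics/s4.png');cv2.imwrite('pics/c4.png',cv2.resize(im[160:380,300:560],(780,660))[:600])
s=manip.state();p=s['tool_pos'];q=W(C,(0,0,0))
print(p-q,np.hypot(*(p-q)[[0,2]]))
rel([],C[2],s)
E
```

```text
[-0.03653193 -0.00063329  0.19322743] 0.19665051026922425
pos [ 0.5282 -0.2323  0.1932] F [-4.7  1.  18.7] gap 0.126
```

View pics/c4.png

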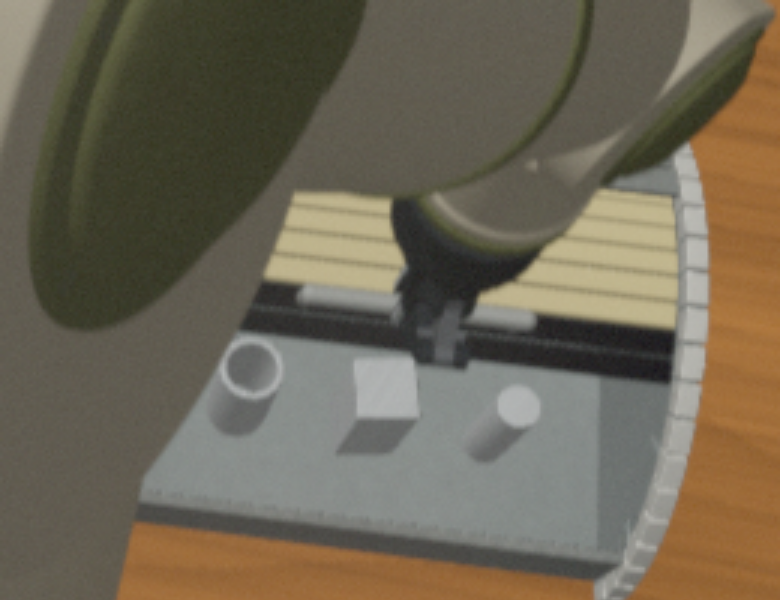

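The cover is opening. The sleeve is the hollow ring at the left (y=+80, crop (252,367)), the square post is in the middle and the rod at the right. I'll carry on along the arc to the stop.

>>> drive_tool(dp=[[0,0.9,-0.2],[0,1.8,-0.4],[0,2.7,-0.5],[0,3.6,-0.5],[0,4.5,-0.4],[0,5.4,-0.3],[0,6.2,-0.2],[0,6.8,-0.1]], rot=[[0,0,0],[0,0,0],[0,0,0],[0,0,0],[0,0,0],[0,0,0],[0,0,0],[0,0,0]])

```text
time_s: 8.03
tool_pos: [0.5984, -0.2279, 0.1951]
ee_rot: [0.003, 0.686, 0.728, 0.002]
force: [-0.6, 2.0, 12.4]
finger_gap: 0.117
```

```bash
python3 - <<'E'
from rel import *
s=manip.state();p=s['tool_pos'];q=W(C,(0,0,0))
print(p-q,np.hypot(*(p-q)[[0,2]]),'end bar',bar(C,0,1.1))
rel([],C[2],s)
E
```

```text
[0.03363866 0.00375382 0.19505503] 0.197934391331835 end bar [ 0.59379091 -0.22996891  0.18574025]
pos [ 0.5984 -0.2279  0.1951] F [-0.6  2.  12.4] gap 0.117
```

>>> drive_tool(dp=[[0,0.3,0],[0,0.6,0],[0,0.8,0.1],[0,0.8,0.1]], rot=[[0,0,0],[0,0,0],[0,0,0],[0,0,0]])

```text
time_s: 8.37
tool_pos: [0.6027, -0.2277, 0.1942]
ee_rot: [0.0, 0.686, 0.728, 0.001]
force: [-10.7, 3.7, 28.1]
finger_gap: 0.122
```

>>> drive_tool(dp=[[0,0,0],[0,0,0],[0,0,0],[0,0,-3],[0,0,-7],[0,-3,-8],[0,-7,-8],[0,-10.5,-8],[1,-10.5,-8],[1,-10.5,-8]], rot=[[0,0,0],[0,0,0],[0,0,0],[0,0,0],[0,0,0],[0,0,0],[0,0,0],[0,0,0],[0,0,0],[0,0,0]], jaw=-0.3)

```text
time_s: 9.2
tool_pos: [0.4959, -0.2227, 0.2708]
ee_rot: [-0.0, 0.686, 0.727, 0.001]
force: [0.2, -0.0, -0.8]
finger_gap: 0.35
```

```bash
python3 - <<'E'
from rel import *
d=snap('wrist','w5');snap('scene','s5')
im=cv2.imread('pics/w5.png')
s=W(C,(-.07,.08,.095))
for k in np.linspace(0,6.28,24): cv2.circle(im,tuple(int(round(v)) for v in proj(d,s+[.02*np.cos(k),.02*np.sin(k),0])),1,(0,0,255),-1)
for y in(-.06,0,.06): cv2.circle(im,tuple(int(round(v)) for v in proj(d,bar(C,y,1.1))),3,(255,0,0),-1)
cv2.imwrite('pics/w5o.png',im);rel([],C[2])
E
```

```text
pos [ 0.4983 -0.2234  0.2707] F [-0.1 -0.1  0.2] gap 0.35
```

View pics/w5o.png

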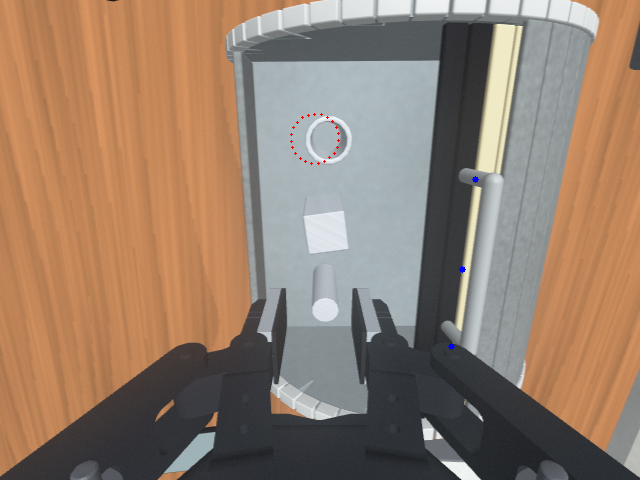

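The wrist view shows the sleeve's top rim centred at (329,139), the post at (326,231), the rod at (325,310) and the bar from (494,182) to (470,345). That puts the cabinet about 1 cm farther in x than my fit, so I'll recompute.

```bash
python3 - <<'E'
from rel import *
d=load('w5')
P=[atz(d,329,139,.095),atz(d,326,231.5,.095),atz(d,325,310,.095)]
for p in P: print(np.round(p,4))
v=P[0]-P[2];print('yaw',np.arctan2(-v[0],v[1]),'dist',np.linalg.norm(v))
m=np.mean(P,0)
for yaw in(C[2],np.arctan2(-v[0],v[1])):
  for th in (1.0,1.05,1.1):
    c=[m[0]+.07*np.cos(yaw),m[1]+.07*np.sin(yaw),yaw,th];print(np.round(c,3),[np.round(proj(d,bar(c,y)),0).tolist() for y in(.06,0)])
# sleeve center in scene s4 check
d4=load('s4');print('scene s4 sleeve',atz(d4,300+252/3,160+367/3,.095))
s=P[0];rel([s+[0,0,.155],[s[0],s[1],.07]],C[2]+.02)
E
```

```text
[ 0.5026 -0.1553  0.095 ]
[ 0.5054 -0.2367  0.095 ]
[ 0.5096 -0.3176  0.095 ]
yaw 0.04296831145671805 dist 0.16248240624915533
[ 0.576 -0.233  0.057  1.   ] [[463.0, 182.0], [451.0, 273.0]]
[ 0.576 -0.233  0.057  1.05 ] [[478.0, 182.0], [465.0, 272.0]]
[ 0.576 -0.233  0.057  1.1  ] [[492.0, 182.0], [478.0, 272.0]]
[ 0.576 -0.234  0.043  1.   ] [[464.0, 184.0], [451.0, 274.0]]
[ 0.576 -0.234  0.043  1.05 ] [[479.0, 184.0], [465.0, 274.0]]
[ 0.576 -0.234  0.043  1.1  ] [[493.0, 184.0], [478.0, 274.0]]
scene s4 sleeve [ 0.50190258 -0.15748048  0.095     ]
pos [ 0.4983 -0.2234  0.2707] F [-0.1 -0.1  0.2] gap 0.35
[6.8, 0.8, 2.1] [0.1, 0.0, -1.0] w [ 0.503 -0.155  0.25 ]
[6.8, 0.8, 20.1] [0.1, 0.0, -1.0] w [ 0.503 -0.155  0.07 ]
```

The cover is at its stop: the bar matches theta=1.1 within 2 px. The sleeve is at (0.5025, -0.1555). I'll go above it, then down.

>>> drive_tool(dp=[[3.4,0.4,1],[6.8,0.8,2],[6.8,0.8,5],[6.8,0.8,8],[6.8,0.8,11],[6.8,0.8,14],[6.8,0.8,16],[6.8,0.8,16]], rot=[[0,0,0],[0,0,0],[0,0,0],[0,0,0],[0,0,0],[0,0,0],[0,0,0],[0,0,0]], jaw=0.5, squeeze=30)

```text
time_s: 9.97
tool_pos: [0.5008, -0.1549, 0.1063]
ee_rot: [-0.002, 0.686, 0.728, -0.002]
force: [-0.4, -0.1, -0.4]
finger_gap: 0.747
```

```bash
python3 - <<'E'
from rel import *
d=snap('wrist','w6')
im=cv2.imread('pics/w6.png')
s=np.array([.5025,-.1555,.095])
for k in np.linspace(0,6.28,24): cv2.circle(im,tuple(int(round(v)) for v in proj(d,s+[.02*np.cos(k),.02*np.sin(k),0])),1,(0,0,255),-1)
cv2.imwrite('pics/w6o.png',im);rel([[.5025,-.1555,.076]],C[2])
E
```

```text
pos [ 0.5013 -0.1554  0.1083] F [-0.2  0.   0.4] gap 0.753
[-0.0, 0.1, 3.2] [-0.2, -0.0, 0.1] w [ 0.502 -0.156  0.076]
```

View pics/w6o.png

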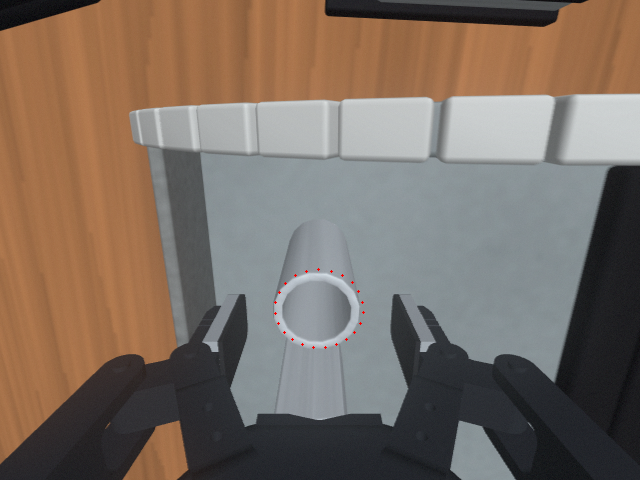

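The sleeve is centred between the pads, with its rim at (319,310). I'll go down, grip and lift.

>>> drive_tool(dp=[[0,0,1.6],[0,0,3.2],[0,0,3.2],[0,0,3.2]], rot=[[0,0,0],[0,0,0],[0,0,0],[0,0,0]])

```text
time_s: 10.35
tool_pos: [0.502, -0.1557, 0.079]
ee_rot: [0.0, 0.686, 0.728, 0.0]
force: [-0.3, 0.3, -0.6]
finger_gap: 0.747
```

>>> drive_tool(dp=[[0,0,0],[0,0,0],[0,0,0],[0,0,0],[0,0,0],[0,0,0]], rot=[[0,0,0],[0,0,0],[0,0,0],[0,0,0],[0,0,0],[0,0,0]], jaw=-1, squeeze=40)

```text
time_s: 10.85
tool_pos: [0.5019, -0.1556, 0.0797]
ee_rot: [0.001, 0.686, 0.728, 0.001]
force: [-1.0, 0.1, 6.7]
finger_gap: 0.458
```

>>> drive_tool(dp=[[0,0,-2],[0,0,-5],[0,0,-8.5],[0,0,-12],[0,0,-15.5],[0,0,-18.5],[2,1,-19],[5,2,-19],[9,3.5,-19],[13,5,-19],[17,6,-19],[20,7,-19]], rot=[[0,0,0],[0,0,0],[0,0,0],[0,0,0],[0,0,0],[0,0,0],[0,0,0],[0,0,0],[0,0,0],[0,0,0],[0,0,0],[0,0,0]])

```text
time_s: 11.85
tool_pos: [0.5592, 0.052, 0.269]
ee_rot: [-0.0, 0.685, 0.728, 0.001]
force: [0.6, 0.2, -2.4]
finger_gap: 0.456
```

>>> drive_tool(dp=[[3.5,0,0],[7,0.3,0],[9.5,0.5,0],[11,0.5,0],[11,0.5,0],[11,0.5,0]], rot=[[0,0,0],[0,0,0],[0,0,0],[0,0,0],[0,0,0],[0,0,0]])

```text
time_s: 12.35
tool_pos: [0.5575, 0.1584, 0.2686]
ee_rot: [0.0, 0.686, 0.728, -0.0]
force: [0.6, -0.6, -2.0]
finger_gap: 0.458
```

```bash
python3 - <<'E'
from rel import *
d=snap('wrist','w7')
im=cv2.imread('pics/w7.png')
P=[W(G,q) for q in gm(G)]+[W(G,(.056,-.047+G[3],.088)),W(G,(.056,-.1,.038)),W(G,(.056,.1,.038)),W(G,(0,-.0375,.008)),W(G,(0,-.075,.045)),W(G,(0,-.075+G[3],.045))]
for p in P: cv2.circle(im,tuple(int(round(v)) for v in proj(d,p)),2,(0,0,255),-1)
cv2.imwrite('pics/w7o.png',im);rel([W(G,(0,-.0375,.2))],C[2])
for p in P: print(np.round(proj(d,p)))
E
```

```text
pos [0.5577 0.1572 0.2686] F [-0.1  0.7 -2.6] gap 0.46
[6.4, 3.4, 6.9] [0.0, 0.0, 0.0] w [0.588 0.223 0.2  ]
[264. -24.]
[286. 213.]
[299. 182.]
[289.  61.]
[426.   1.]
[407. 199.]
[411. -28.]
[349. 139.]
[353. 179.]
[349.  56.]
```

View pics/w7o.png

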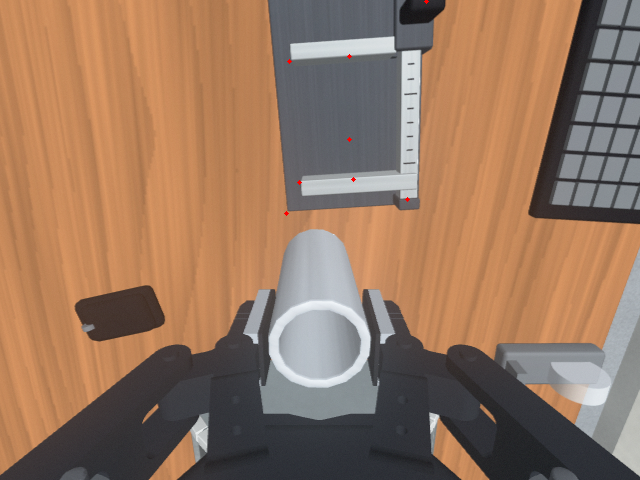

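The overlay is within about 2 mm: the bed corner is at (289,210) and the fixed jaw's face end at (301,179). The sleeve is held upright. I'll move over the bed and lower it.

>>> drive_tool(dp=[[3,1.5,0],[5.5,2.9,0],[6.6,3.5,2],[6.6,3.5,5],[6.6,3.5,8],[6.6,3.5,11],[6.6,3.5,14],[6.6,3.5,16],[6.6,3.5,17],[6.6,3.5,17.5],[6.6,3.5,17.5],[6.6,3.5,17.5]], rot=[[0,0,0],[0,0,0],[0,0,0],[0,0,0],[0,0,0],[0,0,0],[0,0,0],[0,0,0],[0,0,0],[0,0,0],[0,0,0],[0,0,0]])

```text
time_s: 13.4
tool_pos: [0.5898, 0.2258, 0.0944]
ee_rot: [0.0, 0.686, 0.727, 0.001]
force: [-0.5, -0.3, -2.3]
finger_gap: 0.459
```

>>> drive_tool(dp=[[0,0,0.3],[0,0,0.5],[0,0,0.7],[0,0,0.7]], rot=[[0,0,0],[0,0,0],[0,0,0],[0,0,0]])

```text
time_s: 13.73
tool_pos: [0.5889, 0.2266, 0.0864]
ee_rot: [0.0, 0.686, 0.728, 0.0]
force: [0.7, -0.1, -2.3]
finger_gap: 0.457
```

>>> drive_tool(dp=[[0,0,0.1],[0,0,0.2],[0,0,0.3],[0,0,0.3],[0,0,0.3]], rot=[[0,0,0],[0,0,0],[0,0,0],[0,0,0],[0,0,0]])

```text
time_s: 14.15
tool_pos: [0.5889, 0.2264, 0.0832]
ee_rot: [0.0, 0.686, 0.728, -0.0]
force: [0.4, 0.1, -2.0]
finger_gap: 0.456
```

>>> drive_tool(dp=[[0,0,0.1],[0,0,0.15],[0,0,0.15]], rot=[[0,0,0],[0,0,0],[0,0,0]])

```text
time_s: 14.4
tool_pos: [0.589, 0.2265, 0.0828]
ee_rot: [-0.0, 0.686, 0.727, 0.0]
force: [-2.2, -0.3, 8.1]
finger_gap: 0.459
```

It's in contact with the bed, so I'll release and go up.

>>> drive_tool(dp=[[0,0,-0.1],[0,0,-0.1],[0,0,-0.1],[0,0,-0.1],[0,0,-1],[0,0,-3],[0,0,-6],[0,0,-9],[0,0,-12],[0,0,-12],[0,0,-12]], rot=[[0,0,0],[0,0,0],[0,0,0],[0,0,0],[0,0,0],[0,0,0],[0,0,0],[0,0,0],[0,0,0],[0,0,0],[0,0,0]], jaw=0.5)

```text
time_s: 15.32
tool_pos: [0.5897, 0.2268, 0.2041]
ee_rot: [0.001, 0.686, 0.728, 0.002]
force: [-0.0, -0.6, -0.8]
finger_gap: 0.75
```

```bash
python3 - <<'E'
from rel import *
d=snap('wrist','w8');rel([],0)
g=cv2.cvtColor(cv2.imread('pics/w8.png'),cv2.COLOR_BGR2GRAY)
p=proj(d,W(G,(0,-.0375,.098)));print('pred sleeve',p)
c=cv2.HoughCircles(cv2.GaussianBlur(g,(5,5),1),cv2.HOUGH_GRADIENT,1,100,param1=80,param2=25,minRadius=20,maxRadius=90)
print(c)
for u,v,r in (c[0] if c is not None else []): print(atz(d,u,v,.098))
T_=load('w8');print([np.round(proj(T_,W(G,q))) for q in[(.056,-.047+G[3],.088),(0,-.075+G[3],.045)]])
E
```

```text
pos [0.5889 0.2267 0.2026] F [-1.7 -0.1 -0.7] gap 0.751
pred sleeve [312.94116487 245.42462189]
[[[313.5 241.5  20.8]
  [601.5 224.5  34.9]]]
[0.58828922 0.22637624 0.098     ]
[0.78974879 0.25059549 0.098     ]
[array([389.,  87.]), array([307., 135.])]
```

The sleeve stands at (0.5883, 0.2264), which is caliper x≈0, y≈-35 mm. Next I'll move behind the tab (+y side) with the fingers shut.

```bash
python3 - <<'E'
from rel import *
gy=np.array([-np.sin(G[2]),np.cos(G[2]),0])
tab=W(G,(.056,-.047+G[3],.073))+[.0013,.0018,0]
rel([tab+.045*gy+[0,0,.12],tab+.045*gy,tab+.022*gy],G[2])
E
```

```text
pos [0.5889 0.2267 0.2026] F [-1.7 -0.1 -0.7] gap 0.751
[14.9, 4.7, 1.0] [0.1, -0.0, -3.6] w [0.627 0.378 0.193]
[14.9, 4.7, 13.0] [0.1, -0.0, -3.6] w [0.627 0.378 0.073]
[12.6, 4.8, 13.0] [0.1, -0.0, -3.6] w [0.63  0.355 0.073]
```

>>> drive_tool(dp=[[3.5,1.1,0],[7.5,2.4,0],[11,3.6,0],[14.9,4.7,0],[14.9,4.7,2],[14.9,4.7,2]], rot=[[0,0,-1],[0,0,-2],[0,0,-3],[0,0,-3.6],[0,0,-3.6],[0,0,-3.6]], jaw=-1)

```text
time_s: 15.87
tool_pos: [0.6244, 0.3805, 0.1765]
ee_rot: [-0.001, 0.661, 0.75, -0.003]
force: [-0.3, -1.1, -1.2]
finger_gap: 0.002
```

```bash
python3 - <<'E'
from rel import *
gy=np.array([-np.sin(G[2]),np.cos(G[2]),0])
tab=W(G,(.056,-.047+G[3],.073))+[.0013,.0018,0]
rel([tab+.045*gy,tab+.022*gy],G[2])
snap('top','t9');snap('scene','s9')
d=load('t9');e=load('s9')
# dark-tab check
for n,k in(('t9',d),('s9',e)):
    im=cv2.imread(f'pics/{n}.png');p=proj(k,tab+[0,0,.015]);u,v=map(int,np.round(p));print(n,p)
    print(im[v-10:v+11:2,u-12:u+13:2].max(2))
E
```

```text
pos [0.6244 0.3805 0.1765] F [-0.3 -1.1 -1.2] gap 0.002
[-0.3, 0.3, 10.3] [-0.3, 0.1, 0.2] w [0.627 0.378 0.073]
[-2.6, 0.3, 10.4] [-0.3, 0.1, 0.2] w [0.63  0.355 0.073]
t9 [159.62451737 197.44685911]
[[149 147 145 147 148 147 147 146 144 147 146 147 144]
 [152 151 151 151 151 149 150 150 148 149 151 151 149]
 [152 150 150 148 147 149 145 145 147 149 149 150 148]
 [151 149 149 151 136 106  86  92 130 145 146 141 140]
 [153 151 153 154 127  58  39  28  66 105 103  96  86]
 [162 162 163 159 112  47  38  25  25  39  76  84  84]
 [164 165 160 154 105  49  34  31  19  27  74  83  89]
 [130 137 127 128 101  53  41  33  22  20  70  86  86]
 [103 157 162 162 128  58  38  33  20  20  63  86  86]
 [106 163 167 167 139  70  33  27  21  18  52  88  85]
 [101 162 167 169 143  89  67  42  26  25  62  87  86]]
s9 [148.02629982 175.632112  ]
[[160 159 162 162 162 161 160 159 160 160 160 159 160]
 [153 153 155 158 159 159 159 161 162 161 160 160 159]
 [154 153 153 151 151 148 100 117 123 157 159 159 158]
 [155 155 154 152 150 133  35  31  27 114 152 156 158]
 [157 155 156 157 155 105  34  30  24  33 143 151 149]
 [151 153 155 153 154  74  38  34  15  17  88 151 149]
 [155 156 155 154 151  54  34  32  26  20  32 108 110]
 [138 157 159 158 152  41  35  34   8  10  19  66  81]
 [ 72 160 165 162 153  36  26  23   3  23  27  78  79]
 [ 67 157 161 159 141  68  21  15  25  26  26  76  80]
 [ 76 162 162 166 131  82  31  22  18  20  31  80  81]]
```

>>> drive_tool(dp=[[-0.3,0.3,3.5],[-0.3,0.3,7],[-0.3,0.3,10.3],[-0.3,0.3,10.3],[-1,0.3,10.3],[-1.6,0.3,10.3],[-2.0,0.3,10.3],[-2.0,0.3,10.3]], rot=[[0,0,0],[0,0,0],[0,0,0],[0,0,0],[0,0,0],[0,0,0],[0,0,0],[0,0,0]])

```text
time_s: 16.63
tool_pos: [0.6343, 0.3565, 0.0816]
ee_rot: [0.001, 0.664, 0.748, 0.001]
force: [-0.1, -0.4, 0.1]
finger_gap: -0.001
```

>>> drive_tool(dp=[[0,-0.4,0.5],[-0.3,-0.4,0.6],[-0.8,-0.4,0.6],[-1.3,-0.4,0.6],[-1.8,-0.4,0.6],[-2.3,-0.4,0.6],[-2.8,-0.4,0.6],[-3.3,-0.4,0.6],[-3.8,-0.4,0.6],[-4.2,-0.4,0.6],[-4.5,-0.4,0.6],[-4.5,-0.4,0.6]], rot=[[0,0,0],[0,0,0],[0,0,0],[0,0,0],[0,0,0],[0,0,0],[0,0,0],[0,0,0],[0,0,0],[0,0,0],[0,0,0],[0,0,0]])

```text
time_s: 17.63
tool_pos: [0.6336, 0.3132, 0.0728]
ee_rot: [-0.001, 0.663, 0.749, -0.0]
force: [-2.2, 1.2, 0.2]
finger_gap: 0.001
```

```bash
cat > gp.py <<'E'
from rel import *
def gp():
    s=manip.state();p=s['tool_pos']-W(G,(0,0,0))-[.0013,.0018,0];c,n=np.cos(G[2]),np.sin(G[2])
    R=np.array([[c,n],[-n,c]]);print('TCP in gauge',np.round(R@p[:2],4),'z',round(p[2],4),'F gauge',np.round(R@s['force'][:2],2),'tz',s['torque'][2])
E
python3 -c "
from gp import *
gp();snap('top','t10')
im=cv2.imread('pics/t10.png');d=load('t10')"
```

```text
TCP in gauge [0.0546 0.0445] z 0.0728 F gauge [-2.02  1.43] tz 0.006931131977415147
```

>>> drive_tool(dp=[[-0.2,0,0],[-0.4,0,0],[-0.6,0,0],[-0.8,0,0],[-1.0,0,0],[-1.2,0,0]], rot=[[0,0,0],[0,0,0],[0,0,0],[0,0,0],[0,0,0],[0,0,0]])

```text
time_s: 18.18
tool_pos: [0.635, 0.3023, 0.0727]
ee_rot: [-0.001, 0.663, 0.749, 0.0]
force: [-2.1, 4.7, -0.1]
finger_gap: 0.001
```

```bash
python3 -c "
from gp import *
gp();d=snap('wrist','w10');rel([],0)
im=cv2.imread('pics/w10.png');e=snap('scene','s10');s=cv2.imread('pics/s10.png')
cv2.imwrite('pics/c10.png',np.hstack([cv2.resize(im,(400,300)),cv2.resize(s[150:270,110:270],(400,300))]))"
```

```text
TCP in gauge [0.0547 0.0335] z 0.0727 F gauge [-1.49  4.91] tz 0.009664861401326798
pos [0.6351 0.3017 0.0727] F [-3.   4.4  0.3] gap 0.001
```

>>> drive_tool(dp=[[-0.15,0,0],[-0.3,0,0],[-0.45,0,0],[-0.6,0,0],[-0.75,0,0],[-0.9,0,0],[-1.05,0,0],[-1.2,0,0]], rot=[[0,0,0],[0,0,0],[0,0,0],[0,0,0],[0,0,0],[0,0,0],[0,0,0],[0,0,0]])

```text
time_s: 18.95
tool_pos: [0.6364, 0.2907, 0.0727]
ee_rot: [-0.001, 0.663, 0.749, 0.0]
force: [-3.4, 6.2, 0.4]
finger_gap: -0.0
```

```bash
python3 -c "
from gp import *
gp();rel([],0)
snap('scene','s11');im=cv2.imread('pics/s11.png')
im2=snap('wrist','w11')
cv2.imwrite('pics/c11.png',np.hstack([cv2.resize(im[140:290,90:290],(400,300)),cv2.resize(cv2.imread('pics/w11.png'),(400,300))]))"
```

```text
TCP in gauge [0.0547 0.0218] z 0.0727 F gauge [-2.61  6.59] tz -0.03270163569194962
pos [0.6364 0.2907 0.0727] F [-3.4  6.2  0.4] gap -0.0
```

>>> drive_tool(dp=[[-0.1,0,0],[-0.2,0,0],[-0.3,0,0],[-0.4,0,0],[-0.5,0,0],[-0.6,0,0],[-0.7,0,0],[-0.7,0,0]], rot=[[0,0,0],[0,0,0],[0,0,0],[0,0,0],[0,0,0],[0,0,0],[0,0,0],[0,0,0]])

```text
time_s: 19.72
tool_pos: [0.6374, 0.2835, 0.0728]
ee_rot: [-0.0, 0.663, 0.749, 0.0]
force: [-3.2, 5.8, 0.5]
finger_gap: -0.003
```

```bash
python3 -c "
from gp import *
gp();snap('scene','s12');im=cv2.imread('pics/s12.png')
d=load('s12')
for y in(-.04,-.045,-.05,-.055):print(y,proj(d,W(G,(0,y,.098))+[.0013,.0018,0]))
g=cv2.cvtColor(im,cv2.COLOR_BGR2GRAY)[140:290,90:290];g=cv2.resize(g,None,fx=4,fy=4,interpolation=cv2.INTER_CUBIC)
c=cv2.HoughCircles(cv2.GaussianBlur(g,(5,5),1),cv2.HOUGH_GRADIENT,1,60,param1=80,param2=25,minRadius=20,maxRadius=50);print(c/4+[90,140,0] if c is not None else None)
print(manip.state()['force'])"
```

```text
TCP in gauge [0.0547 0.0145] z 0.0728 F gauge [-2.46  6.11] tz -0.051483084137637414
-0.04 [195.1187715  202.43679666]
-0.045 [197.691356   202.60493196]
-0.05 [200.2647527  202.77312033]
-0.055 [202.838962   202.94136182]
[[[201.125      202.125       10.27499962]]]
[-3.41396197  5.50750048  0.83604658]
```

>>> drive_tool(dp=[[-0.05,0,0],[-0.1,0,0],[-0.15,0,0],[-0.2,0,0],[-0.2,0,0]], rot=[[0,0,0],[0,0,0],[0,0,0],[0,0,0],[0,0,0]])

```text
time_s: 20.18
tool_pos: [0.6376, 0.2817, 0.0728]
ee_rot: [-0.001, 0.663, 0.749, 0.0]
force: [-3.0, 5.8, 0.5]
finger_gap: -0.004
```

```bash
python3 -c "
from gp import *
gp();f=[]
for i in range(4): manip.read_camera('top');f.append(manip.state()['force'][:2])
print(np.array(f))"
```

```text
TCP in gauge [0.0548 0.0127] z 0.0728 F gauge [-2.26  6.08] tz -0.053231474923660205
[[-3.69274275  5.48771991]
 [-2.94056369  6.31104442]
 [-3.12758668  6.03484602]
 [-1.77706471  6.12845545]]
```

>>> drive_tool(dp=[[-0.04,0,0],[-0.08,0,0],[-0.1,0,0],[-0.1,0,0]], rot=[[0,0,0],[0,0,0],[0,0,0],[0,0,0]])

```text
time_s: 20.72
tool_pos: [0.6377, 0.2807, 0.0727]
ee_rot: [-0.001, 0.663, 0.749, 0.0]
force: [-2.1, 5.1, -0.1]
finger_gap: -0.0
```

```bash
cat > fm.py <<'E'
from gp import *
gp();f=[]
for i in range(4): manip.read_camera('top');f.append(manip.state()['force'][:2])
f=np.mean(f,0);print('mean F gauge y',-np.sin(G[2])*f[0]+np.cos(G[2])*f[1])
E
python3 fm.py
```

```text
TCP in gauge [0.0548 0.0117] z 0.0727 F gauge [-1.41  5.36] tz 0.0121671331239822
mean F gauge y 5.874635363990856
```

>>> drive_tool(dp=[[-0.04,0,0],[-0.07,0,0],[-0.07,0,0]], rot=[[0,0,0],[0,0,0],[0,0,0]])

```text
time_s: 21.17
tool_pos: [0.6378, 0.2802, 0.0727]
ee_rot: [-0.001, 0.662, 0.749, 0.0]
force: [-3.8, 6.3, 0.7]
finger_gap: -0.0
```

```bash
python3 fm.py
```

```text
TCP in gauge [0.0547 0.0112] z 0.0727 F gauge [-3.    6.75] tz -0.04219498514755726
mean F gauge y 5.944745562872376
```

>>> drive_tool(dp=[[-0.04,0,0],[-0.07,0,0],[-0.07,0,0]], rot=[[0,0,0],[0,0,0],[0,0,0]])

```text
time_s: 21.62
tool_pos: [0.6378, 0.2799, 0.0727]
ee_rot: [-0.001, 0.662, 0.749, 0.0]
force: [-2.7, 7.5, -0.4]
finger_gap: 0.002
```

```bash
python3 fm.py
```

```text
TCP in gauge [0.0547 0.0109] z 0.0727 F gauge [-1.81  7.75] tz -0.010349135343147362
mean F gauge y 6.939835724329338
```

>>> drive_tool(dp=[[-0.04,0,0],[-0.07,0,0],[-0.07,0,0]], rot=[[0,0,0],[0,0,0],[0,0,0]])

```text
time_s: 22.07
tool_pos: [0.6378, 0.2796, 0.0728]
ee_rot: [-0.001, 0.662, 0.749, 0.001]
force: [-2.3, 7.7, 1.2]
finger_gap: 0.0
```

```bash
python3 fm.py;python3 -c "
from h import *
snap('scene','s13');im=cv2.imread('pics/s13.png')
g=cv2.cvtColor(im,cv2.COLOR_BGR2GRAY)[140:290,90:290];g=cv2.resize(g,None,fx=4,fy=4,interpolation=cv2.INTER_CUBIC)
c=cv2.HoughCircles(cv2.GaussianBlur(g,(5,5),1),cv2.HOUGH_GRADIENT,1,60,param1=80,param2=25,minRadius=20,maxRadius=50);print(c/4+[90,140,0])
cv2.imwrite('pics/c13.png',cv2.resize(im[160:270,120:270],(750,550),interpolation=cv2.INTER_CUBIC))"
```

```text
TCP in gauge [0.0548 0.0106] z 0.0728 F gauge [-1.37  7.93] tz -0.059094176501327686
mean F gauge y 8.464306413667568
[[[202.625 201.875   8.25 ]]]
```

The force rose from 5.9 to 8.5 N, and both the finger position (0.0106 m, expected 0.011 m) and the sleeve pixel (202.6, expected 202.8) match closure. One last look.

View pics/c13.png

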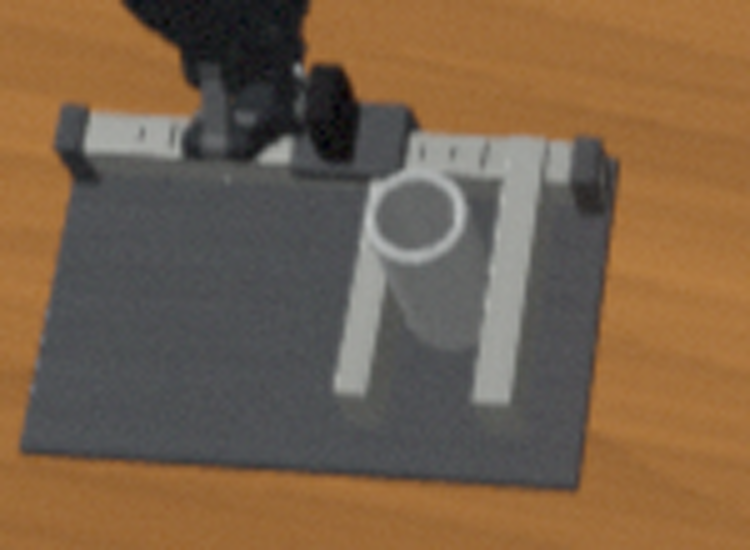

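The sleeve stands upright between the jaws: its rim is at (417,217), and the jaws are parallel and close on both sides. I'll back the finger away and go up.

>>> drive_tool(dp=[[0.1,0,0],[0.5,0,0],[1.5,0,0],[3,0,0],[4,0,-2],[4,0,-6],[4,0,-10],[4,0,-13],[4,0,-13],[4,0,-13]], rot=[[0,0,0],[0,0,0],[0,0,0],[0,0,0],[0,0,0],[0,0,0],[0,0,0],[0,0,0],[0,0,0],[0,0,0]])

```text
time_s: 23.15
tool_pos: [0.6343, 0.3187, 0.2051]
ee_rot: [0.001, 0.663, 0.749, 0.002]
force: [0.2, -0.4, -0.7]
finger_gap: -0.005
```

```bash
python3 -c "
from gp import *
snap('scene','s14');im=cv2.imread('pics/s14.png')
g=cv2.cvtColor(im,cv2.COLOR_BGR2GRAY)[140:290,90:290];g=cv2.resize(g,None,fx=4,fy=4,interpolation=cv2.INTER_CUBIC)
c=cv2.HoughCircles(cv2.GaussianBlur(g,(5,5),1),cv2.HOUGH_GRADIENT,1,60,param1=80,param2=25,minRadius=20,maxRadius=50);print(c/4+[90,140,0])
a=cv2.imread('pics/s13.png');k=np.s_[190:245,180:235];print('diff',cv2.absdiff(a[k],im[k]).mean())
# jaw edges along caliper y at x=-0.04, z=.045
d=load('s14');G2=G+[.0013,.0018,0,0];gr=cv2.cvtColor(im,cv2.COLOR_BGR2GRAY)
for x in(-.03,-.05):
  ys=np.arange(-.1,-.01,.0025);print(x,[(round(y*1e3,1),int(gr[tuple(np.round(proj(d,W(G2,(x,y,.045)))).astype(int)[::-1])])) for y in ys])
print(manip.state()['time_s'],manip.state()['force'],manip.state()['tool_pos'])"
```

```text
[[[202.625      202.375       10.05000019]]]
diff 1.9900826446280993
-0.03 [(np.float64(-100.0), 80), (np.float64(-97.5), 82), (np.float64(-95.0), 83), (np.float64(-92.5), 89), (np.float64(-90.0), 117), (np.float64(-87.5), 153), (np.float64(-85.0), 158), (np.float64(-82.5), 162), (np.float64(-80.0), 158), (np.float64(-77.5), 155), (np.float64(-75.0), 99), (np.float64(-72.5), 98), (np.float64(-70.0), 100), (np.float64(-67.5), 97), (np.float64(-65.0), 102), (np.float64(-62.5), 100), (np.float64(-60.0), 101), (np.float64(-57.5), 100), (np.float64(-55.0), 94), (np.float64(-52.5), 88), (np.float64(-50.0), 78), (np.float64(-47.5), 77), (np.float64(-45.0), 78), (np.float64(-42.5), 82), (np.float64(-40.0), 82), (np.float64(-37.5), 82), (np.float64(-35.0), 86), (np.float64(-32.5), 152), (np.float64(-30.0), 157), (np.float64(-27.5), 158), (np.float64(-25.0), 160), (np.float64(-22.5), 156), (np.float64(-20.0), 114), (np.float64(-17.5), 86), (np.float64(-15.0), 78), (np.float64(-12.5), 77)]
-0.05 [(np.float64(-100.0), 80), (np.float64(-97.5), 81), (np.float64(-95.0), 83), (np.float64(-92.5), 87)
[... 192 characters left out ...]
t64(-72.5), 85), (np.float64(-70.0), 80), (np.float64(-67.5), 80), (np.float64(-65.0), 80), (np.float64(-62.5), 79), (np.float64(-60.0), 79), (np.float64(-57.5), 82), (np.float64(-55.0), 82), (np.float64(-52.5), 78), (np.float64(-50.0), 80), (np.float64(-47.5), 79), (np.float64(-45.0), 78), (np.float64(-42.5), 81), (np.float64(-40.0), 84), (np.float64(-37.5), 82), (np.float64(-35.0), 86), (np.float64(-32.5), 127), (np.float64(-30.0), 150), (np.float64(-27.5), 161), (np.float64(-25.0), 160), (np.float64(-22.5), 158), (np.float64(-20.0), 163), (np.float64(-17.5), 80), (np.float64(-15.0), 76), (np.float64(-12.5), 79)]
23.2 [-0.955455    0.43328769  0.14054431] [0.63336191 0.31835424 0.20323404]
```

```bash
python3 -c "
from plant import manip
print(manip.job_done())"
```

```text
the job is handed in; nothing more can be done
None
```

The job is handed in at about 23 s of robot time. The cover is open, and the sleeve stands upright on the caliper bed with both jaws closed lightly on it.

**What I did**
- **Cover:** my first push slid over the bar and a second try only pressed on it with about 23 N. I then gripped the bar and rolled the cover back to its stop.
- **Sleeve:** I took it from the cabinet's left place, lowered it onto the bed until it just touched, and let go.
- **Jaw:** I pushed the tab by its middle in small steps. I stopped when the push rose from about 6 N (friction) to 8.5 N. That is about 3 N on the sleeve, or roughly 0.02 rad of jaw rock by calculation. Then I backed the finger away.

**Last checks**
- **Cover open:** the bar matched the fully open angle within about 2 px after I let go of it.
- **Jaws on the sleeve:** the final finger position was within 0.5 mm of the value for a 0.040 m opening. The image edges read about 0.041 m, resolved to about 2.5 mm.
- **After backing off:** the sleeve had not moved and the tool read almost no force.

**What disagreed or was not checked**
- My first cabinet fit was about 1 cm off in x; I corrected it from a wrist picture before grasping the sleeve.
- The force on the tool reached about 40 N for a moment while rolling the cover, because I was following the arc too low. I raised the path.
- The jaw's rock was not measured directly. The post, rod and stapler were not checked again at the end, but nothing came near them.

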